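# Clamp a tag in the marking fixture with a cam-locked sliding fence

## Robot

A 6-joint arm with a two-finger parallel gripper is mounted at the origin on a cart in front of the work surface, level with it; the furniture and walls round the work are solid. World frame = base frame: x ahead of the robot, y to its left, z up, the work surface at z = 0. Lengths are in m, angles in rad, forces in N, time in s.
With the tool pointing down it reaches from about 0.3 to 0.775 m from the base axis. Payload 14.6 kg.
Tool frame: the origin (TCP) lies on the centre line of the jaws, within the pads' length; the fingertips stand ctrl.tip_reach ahead of it and the grasp point (between the pads) lies 5 mm behind it (ctrl.tip_reach is the distance from the TCP to the fingertips, in m); x points along the fingers, y is the direction in which the jaws open and shut, and the axes are right-handed (so a half turn about x gives the same grasp; the last joint's range is limited). The gripper opens to 94 mm and grips with 3 to 60 N. Pads are 16 mm wide; open, the fingers measure 119 mm over their backs; the gripper's body (75 mm by 177 mm) begins 78 mm behind the grasp point.
Start: joints at [1.061, 0.3, 1.521, -0, 1.321, -0.067], TCP at [0.236, 0.497, 0.219] pointing down, gripper open.
Joint ranges: [-3.03, 3.03], [-0.79, 2.21], [0.23, 2.52], [-1.04, 4.18], [0, 3.07], [-2.55, 2.55]. Speed limits (rad/s): [2.22, 2.22, 2.57, 3.14, 3.14, 3.14].

## Interface

Orientations are given as [roll, pitch, yaw] about the fixed x, y, z axes, in that order (R = Rz(yaw) Ry(pitch) Rx(roll)).
In Python, from cell import ctrl, grab_frame gives the robot as it stands.
- The arm moves only by the shell command python3 -m inch 'ROWS' [FORCE]. ROWS is JSON, a list of rows, each a list of 7 numbers: the turn, a rotation vector about the tool's x, y, z in units of 5 degrees (1.0 is 5 degrees), then the shift along the tool's x, y, z in mm, then the opening, from -1 (shut) to 1 (fully open), so that 0 is half open. In form: [[rx, ry, rz, tx, ty, tz, jaw], ...]. A call has 1 to 12 rows; each row shifts and turns the commanded pose from where the row before left it, along the tool's axes as they then stand; what a row does not reach is not made up. A row lasts 1/12 s, in which the tool goes at most 41.7 mm and 7.16 degrees, less where a joint would pass 70% of its speed; a pose out of reach is approached as far as the arm can. A call is refused whole if a number of a shift passes 41.7 or a number of a turn 1, either way. A call with a gripper value outside its range is refused whole. The fingers move at their own pace and stop on an object; FORCE is the grip in N (left out, the last holds). Time passes only in rows, so rows that do not move let the fingers close. It gives the time, the measured TCP pose, the force and the opening at its end, in the units of the state.
- ctrl.observe(): the state, without advancing time (a new reading comes with each control period).
- grab_frame(name): name is "side" or "top"; returns a dict with "img" (384x512x3 uint8, red, green, blue), "range_z" (384x512 float32, m along the optical axis (not along the pixel's ray), 0 where there is no reading), "fx", "fy", "cx", "cy" (pixels), "distortion" ([k1, k2, p1, p2, k3] as OpenCV has them; the pictures are not rectified), "rvec" (rotation vector, rad) and "tvec" (3), from world to camera coordinates, as OpenCV has them. Camera axes: x right, y down, z forward; pixel columns grow to the right and rows downward; lengths in m; the calibration is good to about 2 mm. A picture is of the moment at which its call begins.
- ctrl.hand_in(): hands the job in, once; it reports no verdict.
The state is a dict: "time": time; "joint_pos": joint angles; "qd": joint speeds; "joint_torque": joint torques, N m; "ee_pos": TCP position; "orientation": TCP orientation; "ft_force": force on the tool from outside, world axes, zero at the start; "wrist_torque": the same for the moment, N m; "opening": opening from 0.0 (shut) to 1.0 (fully open).
Only numpy, scipy, OpenCV 4.12 (cv2) and the standard library are available. Lean on these libraries where they do the work, as an engineer would, in place of code of your own. Each camera call takes 0.05 s, during which the arm holds its last target.

## Task

A tag lies loose in the slot of the marking fixture and has to be clamped ready for the laser. Swing the red cam lever up and over to free the blue fence, push the fence along the bed until it has carried the tag up against the cream stop bar and the fence's sprung black nose is pressed in about half-way (neither just touching nor bottomed), then swing the lever back down into its locked position so that the tag stays clamped. Leave the other things on the bench where they are.

Things in the scene. Friction and masses are not known exactly. Their poses are not given: they have to be found in the camera images.
- fixture: Grey aluminium bed, fixed on the worktop, 130 (x) x 270 (y, from -138 to +132) x 12 mm. Origin: on the worktop, mid-width; y runs along the slide to the stop bar, z up; the -x side, with the printed scale, faces roughly to the robot. A slot 29 mm wide along y holds the tag (floor at z = 8 mm). Along +y lie: the fence, the tag, the cream stop bar.
- tag: Workpiece: flat light tag with a black panel, 25 (x) x 60 (y) x 8 mm, 24 to 45 g, loose in the slot. Origin: centre of its underside. The cream stop bar (20 x 130 x 14 mm) is screwed across the bed top; its face for the tag was set anywhere from y = 66 to 98 mm of the fixture, 24 to 70 mm ahead of the tag's end. No pose is given for it: look, or feel for it.
- slide_fence (a joint): How far the blue fence carriage has slid towards the stop bar, m (0 to 0.115). A block 96 (x) x 70 (y) x 24 mm, from z = 12.5 to 36.5 mm; at value v its centre is at x = 0, y = v - 0.100 of the fixture. Locked it holds about 40 N; free it slides with a steady drag of 8 N and stays where left. Push it on its flat back (-y) face. The lever's ears stand on it up to z = 59 mm.
- nose (a joint): How far the sprung black nose on the fence's front is pressed in, m: 0 free, 0.008 bottomed. Pad 24 mm wide, its free face 47 mm ahead of the carriage's centre. Spring 0.9 N/mm: half-way is about 3.6 N more than the drag of the fence. The free fence does not spring back when let go.
- lever (a joint): Angle of the cam lever, rad: 0 locked, 1.75 fully open, a hard stop at each end. It swings in the fixture's x-z plane, across the slide. Locked it points to -x, rising 20 degrees; opening swings it up, through upright (1.22), to lean to +x. The brake bites below about 0.8. It needs 2 to 4 N at the tip, and stays where left.
- lever_pivot (a point): Axis of the cam lever, mid-width: x = 0, 12 mm ahead (+y) of the carriage's centre, 48 mm above the worktop.
- lever_tip (a point): Centre of the red ball (18 mm) at the lever's end, 76 mm from the pivot; the red shank next to it is 15 mm thick. Locked, it stands 71 mm to -x of the pivot and 26 mm above it, just beyond the edge of the bed. A level push on its end only jams: lift it from beneath (free space down to the worktop there) or follow its arc, and press it down along the arc too.
- fence_back (a point): Middle of the carriage's flat back face, 24.5 mm above the worktop.
- screwdriver: Bystander: screwdriver with yellow handle, 177 mm long. Origin: under its middle.
- tape_roll: Bystander: roll of masking tape, 91 mm wide and 24 mm high, on the mouse pad. Origin: centre of its underside.
- dust_brush: Bystander: flat brush with wooden handle, 158 mm long. Origin: under its middle.
- caliper: Bystander: steel caliper, 202 mm long, on the perforated plate of the laser. Origin: under its middle.

How it is judged:
By the outcome, as a careful person would: the job done as asked, in the order asked, and still so for the second after the job is handed in, with the robot touching nothing.
It also fails if it takes over 58 s, if anything falls off the work surface, if the arm or the gripper's body presses on something with over 40 N, if the wrist force passes 120 N, or if a joint passes its speed limit or range.

## Working session

There is one attempt and no reset: what is moved stays moved. The work goes in short steps, Python scripts to look and compute and a shell command to move; the robot and the scene stay as the last step left them, time stands still between calls to the robot, and variables do not carry over. Pictures are saved under pics/ and viewed, and the job is handed in when it is done.

```bash
ls; mkdir -p pics
python3 - <<'E'
from cell import ctrl, grab_frame
import cv2
print(ctrl.observe(), ctrl.tip_reach)
for n in ("side","top"):
    f=grab_frame(n); cv2.imwrite(f"pics/{n}0.png",f["img"][:,:,::-1])
    print(n,f["fx"],f["fy"],f["cx"],f["cy"],f["distortion"],f["rvec"],f["tvec"])
E
```

```text
pics
{'time': 0.0, 'joint_pos': array([ 1.06137915e+00,  3.00516977e-01,  1.52157864e+00, -1.08863276e-05,
        1.32070335e+00, -6.65538268e-02]), 'qd': array([ 0.00051387,  0.0019894 , -0.00041779,  0.00100267, -0.00073747,
        0.00134695]), 'joint_torque': array([ 1.96123809e-03, -5.31824005e+01, -3.52729332e+01,  7.09006819e-02,
        2.45218672e-02, -9.87109547e-05]), 'ee_pos': array([0.23555196, 0.49673282, 0.21886219]), 'orientation': array([-1.62860935,  1.56958997, -2.07147   ]), 'ft_force': array([-0.7354677 , -0.98001823, -0.6629571 ]), 'wrist_torque': array([ 0.00987802,  0.03106334, -0.00841492]), 'opening': 1.0009848311296419} 0.014
side 454.7360988155923 454.7360988155923 253.41860095740685 189.20756384091823 [-0.11009212  0.          0.          0.          0.        ] [ 0.02692662 -2.78699423  1.40861687] [ 0.53954824 -0.04374333  1.21432046]
top 450.0941650814446 450.0941650814446 259.4400116903888 190.00923550669253 [-0.06894845  0.          0.          0.          0.        ] [ 2.09678181 -2.13401092  0.2203843 ] [0.17445273 0.54675111 0.92209028]
```

View pics/side0.png

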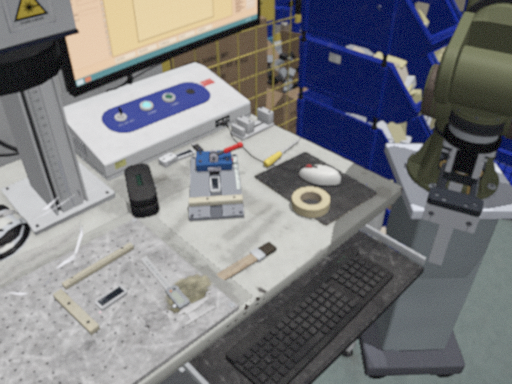

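View pics/top0.png

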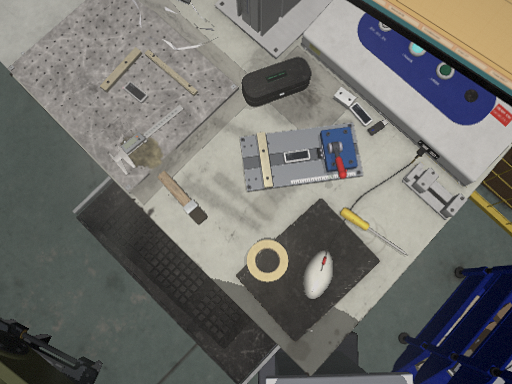

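Side view: fixture near (217,185). Top view: fixture spans (240..362,122..190), with the blue fence at (338,148), the red lever at (341,165), the tag at (297,157) and the cream stop at (265,158). Next I'll measure and zoom in.

```bash
cat > h.py <<'E'
import numpy as np, cv2
from cell import ctrl, grab_frame
def cam(f):
    K=np.array([[f["fx"],0,f["cx"]],[0,f["fy"],f["cy"]],[0,0,1]]);D=np.array(f["distortion"],float)
    R=cv2.Rodrigues(np.array(f["rvec"],float))[0];t=np.array(f["tvec"],float).ravel();return K,D,R,t
def plane(f,uv,z):
    K,D,R,t=cam(f);uv=np.array(uv,float).reshape(-1,1,2)
    n=cv2.undistortPoints(uv,K,D).reshape(-1,2);d=np.c_[n,np.ones(len(n))]@R;o=-R.T@t
    s=(z-o[2])/d[:,2];return o+d*s[:,None]
def depth(f,uv):
    K,D,R,t=cam(f);uv=np.array(uv).reshape(-1,2)
    n=cv2.undistortPoints(uv.astype(float).reshape(-1,1,2),K,D).reshape(-1,2)
    z=f["range_z"][uv[:,1].astype(int),uv[:,0].astype(int)]
    return (np.c_[n,np.ones(len(n))]*z[:,None]-t)@R
def proj(f,P):
    K,D,R,t=cam(f);return cv2.projectPoints(np.array(P,float).reshape(-1,1,3),np.array(f["rvec"],float),t,K,D)[0].reshape(-1,2)
def cloud(f):
    v,u=np.mgrid[0:384,0:512];return depth(f,np.c_[u.ravel(),v.ravel()]).reshape(384,512,3)
def zoom(f,x0,y0,x1,y1,s,name):
    cv2.imwrite(name,cv2.resize(f["img"][y0:y1,x0:x1,::-1],None,fx=s,fy=s,interpolation=cv2.INTER_CUBIC))
E
python3 - <<'E'
from h import *
f=grab_frame("top"); zoom(f,230,110,380,205,5,"pics/topz.png")
g=grab_frame("side"); zoom(g,150,130,270,230,6,"pics/sidez.png")
for n,q in (("top",f),("side",g)):
    C=cloud(q); hsv=cv2.cvtColor(q["img"],cv2.COLOR_RGB2HSV)
    win=np.zeros((384,512),bool)
    if n=="top": win[110:205,230:380]=1
    else: win[140:225,180:260]=1
    red=((hsv[...,0]<8)|(hsv[...,0]>172))&(hsv[...,1]>150)&win
    blue=(abs(hsv[...,0].astype(int)-108)<12)&(hsv[...,1]>120)&win
    for m,s in ((red,'red'),(blue,'blue')):
        P=C[m];v,u=np.nonzero(m);print(n,s,m.sum(),u.min(),u.max(),v.min(),v.max(),np.median(P,0).round(3),P.min(0).round(3),P.max(0).round(3))
E
```

```text
top red 128 336 346 157 177 [ 0.593 -0.01   0.075] [ 0.352 -0.034  0.013] [0.619 0.17  1.013]
top blue 795 321 373 127 169 [ 0.655 -0.025  0.036] [ 0.352 -0.105  0.01 ] [0.699 0.17  1.013]
side red 56 224 241 143 151 [ 0.593 -0.006  0.072] [ 0.572 -0.014  0.062] [0.617 0.    0.082]
side blue 397 196 231 151 170 [0.659 0.006 0.035] [ 0.509 -0.046  0.017] [0.695 1.016 0.69 ]
```

View pics/topz.png

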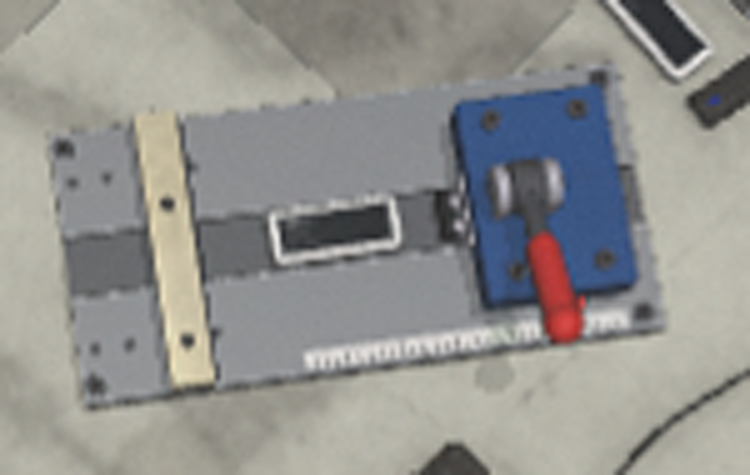

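View pics/sidez.png

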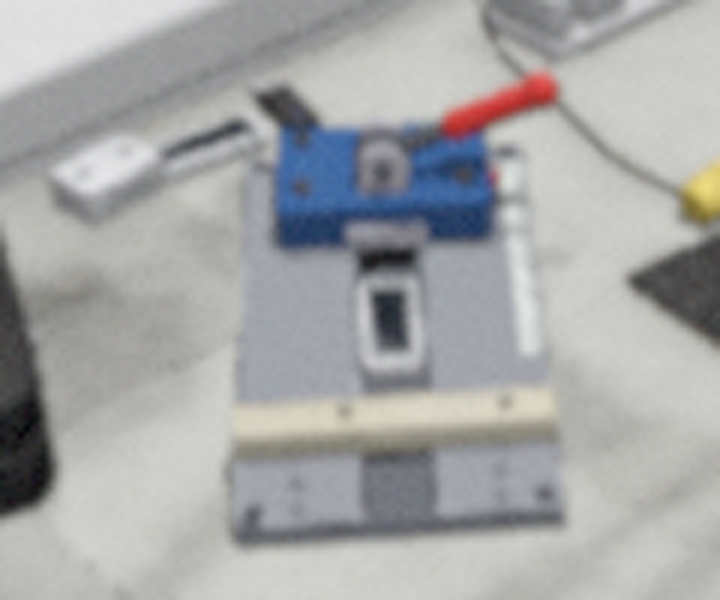

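Top zoom: bed corners at about (50,138),(88,408),(665,328),(612,62). The blue top is (453,103)-(600,85)-(637,285)-(487,307), the stop face runs from (178,112) to (215,382), and the red ball is at (565,325).

Run:
```python
from h import *
f=grab_frame("top")
z=lambda L:(np.array(L)+0.)/5+[230-.4,110-.4]
bed=plane(f,z([(50,138),(88,408),(665,328),(612,62)]),.012)
c=bed[:,:2]; print(bed.round(4)); print([np.linalg.norm(c[i]-c[(i+1)%4]).round(4) for i in range(4)])
ydir=((c[0]-c[3])+(c[1]-c[2])); ydir/=np.linalg.norm(ydir); 
yaw=np.arctan2(ydir[1],ydir[0])-np.pi/2
# refine w/ both edges
xd=np.array([ydir[1],-ydir[0]]); print("ydir",ydir,"xdir",xd)
org=c.mean(0)+ydir*.003; print("org",org)
def F(p): d=p[:,:2]-org; return np.c_[d@xd,d@ydir]
print("bed",F(bed).round(4))
print("blue",F(plane(f,z([(453,103),(600,85),(637,285),(487,307)]),.0365)).round(4))
print("stop",F(plane(f,z([(178,112),(215,382)]),.026)).round(4))
print("tag",F(plane(f,z([(268,212),(398,195),(403,245),(276,264)]),.016)).round(4))
print("ball",F(plane(f,z([(567,322)]),.074)).round(4), plane(f,z([(567,322)]),.074))
# heights around
C=cloud(f)
q=F(C.reshape(-1,3)).reshape(384,512,2)
m=(abs(q[...,0])<.17)&(abs(q[...,1])<.24)&(C[...,2]>.02)
d=np.zeros((384,512,3),np.uint8); d[m]=np.c_[np.clip(C[...,2][m]*1500,0,255)]*[1,1,1]
cv2.imwrite("pics/hgt.png",cv2.resize(d[90:230,210:400],None,fx=4,fy=4))
for o in ((-.13,.14),(0,-.23),(0,-.2),(0,-.16),(-.1,-.2),(.1,-.1),(.1,-.2)):
    s=(abs(q[...,0]-o[0])<.015)&(abs(q[...,1]-o[1])<.015); print(o,C[...,2][s].max().round(3),org+xd*o[0]+ydir*o[1])
```

```text
[[ 0.6853  0.2086  0.012 ]
 [ 0.5565  0.1924  0.012 ]
 [ 0.5894 -0.073   0.012 ]
 [ 0.7187 -0.0565  0.012 ]]
[np.float64(0.1298), np.float64(0.2675), np.float64(0.1303), np.float64(0.2672)]
ydir [-0.12397928  0.99228481] xdir [0.99228481 0.12397928]
org [0.63712975 0.07084129]
bed [[ 0.0649  0.1307]
 [-0.0649  0.1306]
 [-0.0652 -0.1368]
 [ 0.0652 -0.1365]]
blue [[ 0.0475 -0.0538]
 [ 0.0467 -0.1223]
 [-0.0489 -0.1214]
 [-0.0494 -0.0525]]
stop [[ 0.0643  0.0707]
 [-0.064   0.0726]]
tag [[ 0.0139  0.0359]
 [ 0.0136 -0.0248]
 [-0.0104 -0.0232]
 [-0.0111  0.0361]]
ball [[-0.0693 -0.0785]] [[ 0.57804772 -0.01564205  0.074     ]]
(-0.13, 0.14) 0.005 [0.49077563 0.19364386]
(0, -0.23) 0.005 [ 0.66564499 -0.15738422]
(0, -0.2) 0.005 [ 0.66192561 -0.12761567]
(0, -0.16) 0.005 [ 0.65696644 -0.08792428]
(-0.1, -0.2) 0.008 [ 0.56269713 -0.1400136 ]
(0.1, -0.1) 0.006 [ 0.74875616 -0.01598926]
(0.1, -0.2) 0.276 [ 0.76115409 -0.11521774]
```

View pics/hgt.png

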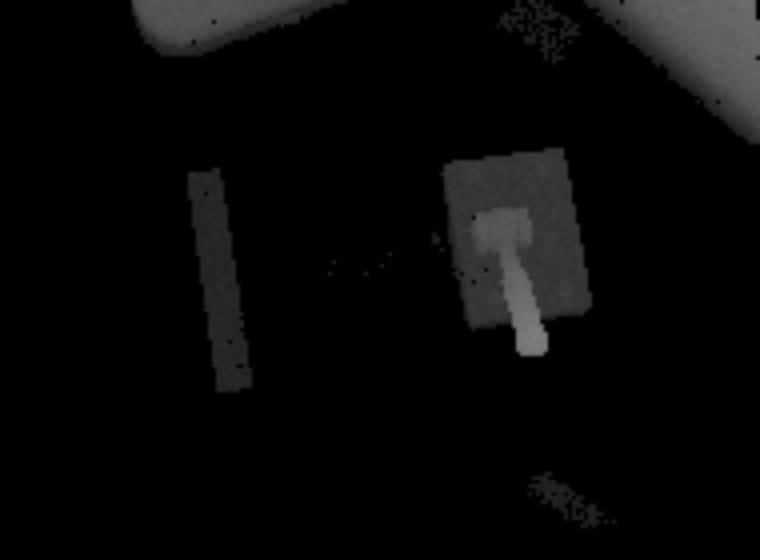

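```bash
cat >> h.py <<'E'
from scipy.spatial.transform import Rotation as Rn
org=np.array([.6371,.0708]);yd=np.array([-.12398,.99228]);xd=np.array([.99228,.12398])
def W(x,y,z): return np.r_[org+xd*x+yd*y,z]
def fx(P): P=np.asarray(P);d=P[...,:2]-org;return np.stack([d@xd,d@yd,P[...,2]],-1)
def st(target=None,jawdir=None):
    """target fixture coords of TCP; jawdir world 3-vec wanted tool y; tool x down"""
    s=ctrl.observe();R=Rn.from_euler('xyz',s["orientation"]).as_matrix()
    ff=s["ft_force"];print("t",round(s["time"],2),"fixTCP mm",(fx(s["ee_pos"])*1e3).round(1),"F fix",np.r_[ff[:2]@xd,ff[:2]@yd,ff[2]].round(2),"open",round(s["opening"],3),"j",s["joint_pos"].round(2))
    if target is not None: print("tool shift mm",(R.T@(W(*target)-s["ee_pos"])*1e3).round(1))
    if jawdir is not None:
        x=np.array([0,0,-1.]);y=np.array(jawdir,float);y/=np.linalg.norm(y)
        for sg in (1,-1):
            G=np.c_[x,sg*y,np.cross(x,sg*y)];print("turn units",np.rad2deg((Rn.from_matrix(R.T@G)).as_rotvec()/5).round(2))
    return s,R
E
python3 - <<'E'
from h import *
s,R=st((-.070,-.076,.15),np.r_[yd,0]);print(R.round(3))
st(None,np.r_[xd,0])
f=grab_frame("top");g=grab_frame("side")
for q in (f,g):
    C=cloud(q);P=fx(C.reshape(-1,3))
    for lo in (.06,.09,.12,.2):
        m=(P[:,0]>-.25)&(P[:,0]<.25)&(P[:,1]>-.3)&(P[:,1]<.1)&(P[:,2]>lo)&(P[:,2]<.6)
        H,_,_=np.histogram2d(P[m,1],P[m,0],bins=[np.arange(-.3,.11,.05),np.arange(-.25,.26,.05)]);print(lo);print(H.astype(int))
E
```

```text
t 0.25 fixTCP mm [-345.6  472.5  219.2] F fix [ 0.19  0.19 -0.61] open 1.001 j [ 1.06  0.3   1.52 -0.    1.32 -0.07]
tool shift mm [  69.4 -314.6  527.1]
turn units [-6.5  -0.    0.01]
turn units [2.95e+01 1.00e-02 0.00e+00]
[[-0.     0.428  0.904]
 [-0.     0.904 -0.428]
 [-1.    -0.    -0.   ]]
t 0.25 fixTCP mm [-345.6  472.5  219.2] F fix [ 0.19  0.19 -0.61] open 1.001 j [ 1.06  0.3   1.52 -0.    1.32 -0.07]
turn units [1.15e+01 0.00e+00 1.00e-02]
turn units [-2.45e+01 -1.00e-02  0.00e+00]
0.06
[[   0    0    0    0  110 1088 3230  516  521  178]
 [   0    0    0    0    0   36 1088 2117  505  501]
 [   0    0    0    0    0    0    6  704 1207  486]
 [   0    0    0    0    0    0    0    0  346  553]
 [   0    0    0   94   68    5    0    0    0   68]
 [   0    0    0    0    0    0    0    0    0    3]
 [   0    0    0    0    0    0    0    0   11    3]
 [   0    0    0    0    0    0    0    1    8    0]]
0.09
[[   0    0    0    0    0  632 2712   21  311  169]
 [   0    0    0    0    0    0  733 1613    5  213]
 [   0    0    0    0    0    0    0  454  721    0]
 [   0  
[... 2135 characters left out ...]
   0]
 [   0    0    0    0    0    0    0    0  581 1368]
 [   0    0    0    0    0    0    0    0    0  791]
 [   0    0    0    0    0    0    0    0    0    0]
 [   0    0    0    0    0    0    0    0    0    0]
 [   0    0    0    0    0    0    0    0    0    0]]
0.2
[[   0    0    0    0    0  221  807    0    0   23]
 [   0    0    0    0    0    0  310  963    0    0]
 [   0    0    0    0    0    0    0  436 1160    0]
 [   0    0    0    0    0    0    0    0  581 1368]
 [   0    0    0    0    0    0    0    0    0  791]
 [   0    0    0    0    0    0    0    0    0    0]
 [   0    0    0    0    0    0    0    0    0    0]
 [   0    0    0    0    0    0    0    0    0    0]]
```

```bash
python3 -m inch '[[0,0,0,0,-20,33,1],[0,0,0,0,-20,33,1],[0,0,0,0,-20,33,1],[0,0,0,0,-20,33,1],[0,0,0,0,-20,33,1],[0,0,0,0,-20,33,1],[0,0,0,0,-20,33,1],[0,0,0,0,-20,33,1],[0,0,0,0,-20,33,1],[0,0,0,0,-20,33,1],[0,0,0,0,-20,33,1],[0,0,0,0,-20,33,1]]'
python3 -m inch '[[-1,0,0,0,0,0,0.3],[-1,0,0,0,0,0,0.3],[-1,0,0,0,0,0,0.3],[-1,0,0,0,0,0,0],[-1,0,0,0,0,0,0],[-1,0,0,0,0,0,0],[-0.5,0,0,0,0,0,0]]'
python3 - <<'E'
from h import *
st((-.071,-.076,.15),np.r_[yd,0])
E
```

```text
time: 1.35
ee_pos: [0.4913, 0.1086, 0.2196]
orientation: [0.585, 1.57, 0.142]
ft_force: [1.0, 0.8, -0.4]
opening: 1.001
time: 1.93
ee_pos: [0.4906, 0.1104, 0.2194]
orientation: [-3.104, 1.571, -2.975]
ft_force: [-0.5, -0.6, -0.0]
opening: 0.541
t 1.93 fixTCP mm [-140.5   57.4  219.4] F fix [-0.53 -0.52 -0.01] open 0.541 j [ 0.15  0.19  1.65 -0.    1.29 -1.55]
tool shift mm [  69.4 -133.8   68.8]
turn units [ 0.06 -0.    0.  ]
turn units [-35.94  -0.    -0.  ]
```

```bash
python3 -m inch '[[0,0,0,0,-33.5,17.2,0],[0,0,0,0,-33.5,17.2,0],[0,0,0,0,-33.5,17.2,0],[0,0,0,0,-33.3,17.2,0],[0,0,0,35,0,0,0],[0,0,0,35,0,0,0],[0,0,0,0,0,0,0]]'
python3 - <<'E'
from h import *
st((-.071,-.076,.069),np.r_[yd,0])
f=grab_frame("top"); zoom(f,280,90,400,190,6,"pics/a1.png")
f=grab_frame("side"); zoom(f,150,90,270,190,6,"pics/a2.png")
E
```

```text
time: 2.52
ee_pos: [0.5729, -0.0141, 0.1431]
orientation: [2.923, 1.561, 3.046]
ft_force: [-1.3, 0.6, -2.2]
opening: 0.5
t 2.52 fixTCP mm [-74.3 -76.3 143.1] F fix [-1.26  0.78 -2.16] open 0.5 j [-0.09  0.43  1.53  0.    1.19 -1.78]
tool shift mm [74.1  0.2  4. ]
turn units [-0.01 -0.11 -0.02]
turn units [35.99 -0.04  0.17]
```

View pics/a2.png

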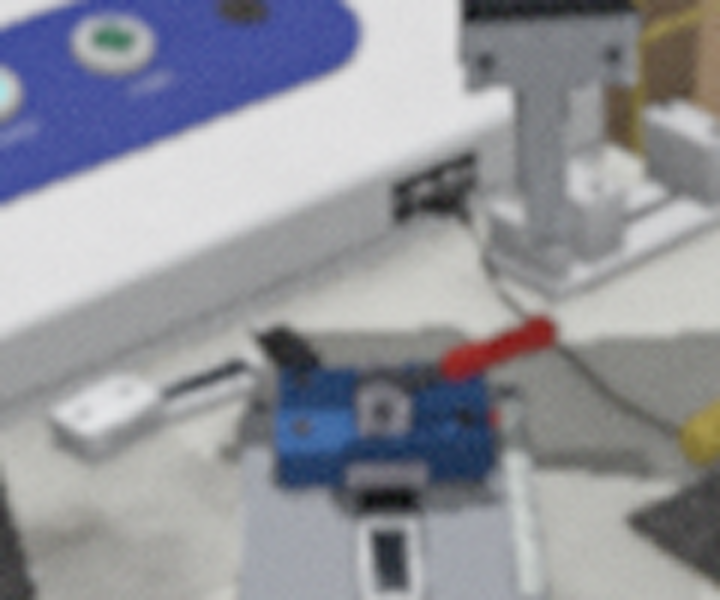

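View pics/a1.png

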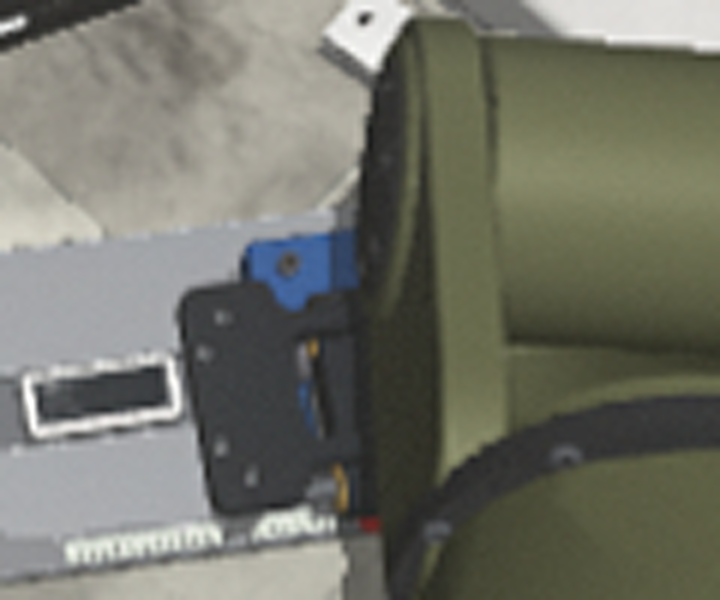

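```bash
python3 -m inch '[[0,0,0,0,0,0,0],[0,0,0,0,0,0,0]]'
python3 - <<'E'
from h import *
st((-.071,-.076,.069),np.r_[yd,0])
f=grab_frame("side"); cv2.imwrite("pics/b1.png",f["img"][:,:,::-1])
f=grab_frame("top"); cv2.imwrite("pics/b2.png",f["img"][:,:,::-1])
E
```

```text
time: 2.78
ee_pos: [0.5764, -0.0135, 0.1519]
orientation: [-0.207, 1.567, -0.082]
ft_force: [0.5, 0.8, 1.1]
opening: 0.501
t 2.78 fixTCP mm [-70.7 -76.2 151.9] F fix [0.56 0.71 1.06] open 0.501 j [-0.09  0.42  1.52  0.    1.2  -1.78]
tool shift mm [82.9  0.2 -0.6]
turn units [0.01 0.04 0.01]
turn units [-3.599e+01 -1.000e-02  6.000e-02]
```

View pics/b1.png

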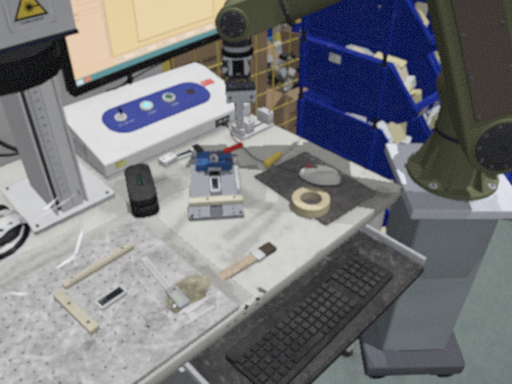

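View pics/b2.png

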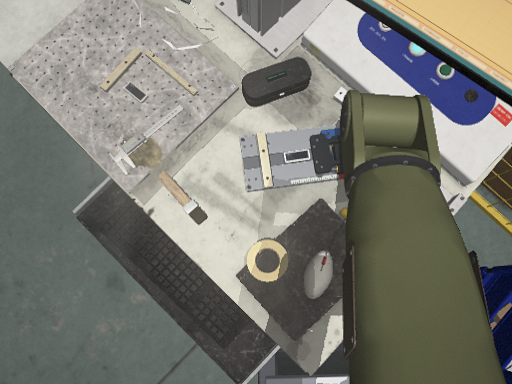

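```bash
python3 -m inch '[[0,0,0,30,0,0,0],[0,0,0,25,0,0,0],[0,0,0,18,0,0,0],[0,0,0,10,0,0,0],[0,0,0,0,0,0,0],[0,0,0,0,0,0,0]]' 10
python3 - <<'E'
from h import *
st((-.071,-.076,.069),np.r_[yd,0])
f=grab_frame("side"); zoom(f,180,90,280,190,6,"pics/c1.png")
E
```

```text
time: 3.38
ee_pos: [0.5759, -0.0138, 0.0674]
orientation: [-0.218, 1.57, -0.093]
ft_force: [-0.3, -0.4, 0.9]
opening: 0.505
t 3.38 fixTCP mm [-71.2 -76.3  67.4] F fix [-0.31 -0.4   0.91] open 0.505 j [-0.09  0.52  1.59 -0.    1.03 -1.78]
tool shift mm [-1.6  0.3  0.2]
turn units [0.   0.01 0.  ]
turn units [-3.6e+01 -0.0e+00  1.0e-02]
```

View pics/c1.png

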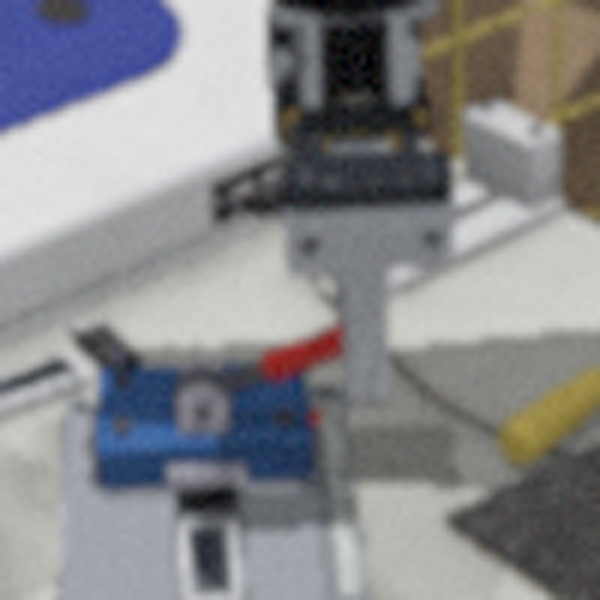

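The ball lies between the fingers (the near finger covers it at about (365,330)). Closing.

```bash
python3 -m inch '[[0,0,0,0,0,0,-0.4],[0,0,0,0,0,0,-0.8],[0,0,0,0,0,0,-1],[0,0,0,0,0,0,-1],[0,0,0,0,0,0,-1],[0,0,0,0,0,0,-1]]' 12
python3 - <<'E'
from h import *
st()
import numpy as np
# arc in tool axes: tool x down(-z), tool y=fix y, tool z = x cross y
a0=np.deg2rad(20)
for k in range(0,13):
    a=a0+1.75*k/12; print(k,round(1.75*k/12,2),(-76*np.cos(a)).round(1),(76*np.sin(a)+48).round(1))
E
```

```text
time: 3.93
ee_pos: [0.5757, -0.0143, 0.0668]
orientation: [-1.034, 1.57, -0.909]
ft_force: [-1.1, -4.0, 2.0]
opening: 0.179
t 3.93 fixTCP mm [-71.5 -76.8  66.8] F fix [-1.62 -3.87  1.98] open 0.179 j [-0.09  0.52  1.59 -0.    1.03 -1.78]
0 0.0 -71.4 74.0
1 0.15 -66.9 84.1
2 0.29 -60.9 93.4
3 0.44 -53.7 101.8
4 0.58 -45.3 109.0
5 0.73 -35.9 115.0
6 0.88 -25.8 119.5
7 1.02 -15.2 122.5
8 1.17 -4.2 123.9
9 1.31 6.9 123.7
10 1.46 17.8 121.9
11 1.6 28.4 118.5
12 1.75 38.3 113.6
```

```bash
python3 -m inch '[[0,0,0,-5.1,-0.4,2.0,-1],[0,0,0,-5.0,0,2.5,-1],[0,0,0,-4.8,0,2.9,-1],[0,0,0,-4.5,0,3.1,-1],[0,0,0,-4.3,0,3.5,-1],[0,0,0,-4.1,0,3.7,-1],[0,0,0,-3.7,0,4.1,-1],[0,0,0,-3.5,0,4.3,-1],[0,0,0,-3.1,0,4.6,-1],[0,0,0,-2.9,0,4.8,-1],[0,0,0,-2.4,0,5.0,-1],[0,0,0,-2.1,0,5.1,-1]]'
python3 - <<'E'
from h import *
st()
f=grab_frame("side"); zoom(f,180,90,280,190,6,"pics/d1.png")
E
```

```text
time: 4.93
ee_pos: [0.6213, -0.0086, 0.1126]
orientation: [-1.202, 1.57, -1.078]
ft_force: [-0.9, -4.4, 0.2]
opening: 0.179
t 4.93 fixTCP mm [-25.5 -76.9 112.6] F fix [-1.41 -4.28  0.19] open 0.179 j [-0.07  0.56  1.41 -0.    1.17 -1.77]
```

View pics/d1.png

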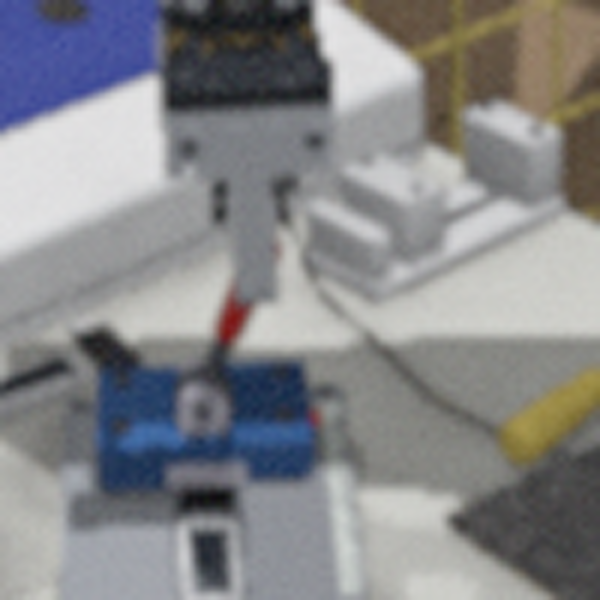

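The lever is tracking, now near upright. Continuing over.

```bash
python3 -m inch '[[0,0,0,-1.7,-0.3,5.2,-1],[0,0,0,-1.3,-0.3,5.4,-1],[0,0,0,-0.9,0,5.5,-1],[0,0,0,-0.5,0,5.5,-1],[0,0,0,-0.1,0,5.6,-1],[0,0,0,0.3,0,5.5,-1],[0,0,0,0.7,0,5.5,-1],[0,0,0,1.1,0,5.4,-1],[0,0,0,1.5,0,5.3,-1],[0,0,0,1.9,0,5.3,-1],[0,0,0,2.3,0,5.0,-1],[0,0,0,2.5,0,4.5,-1]]'
python3 -m inch '[[0,0,0,0,0,0,-1],[0,0,0,0,0,0,-1]]'
python3 - <<'E'
from h import *
st()
f=grab_frame("side"); zoom(f,180,90,280,190,6,"pics/e1.png")
E
```

```text
time: 5.98
ee_pos: [0.6845, -0.0008, 0.1057]
orientation: [1.866, 1.57, 1.991]
ft_force: [0.5, 0.1, -1.0]
opening: 0.006
time: 6.15
ee_pos: [0.684, -0.001, 0.1055]
orientation: [2.782, 1.57, 2.907]
ft_force: [-0.0, -0.3, -0.3]
opening: 0.006
t 6.15 fixTCP mm [ 37.6 -77.1 105.5] F fix [-0.05 -0.26 -0.32] open 0.006 j [-0.06  0.7   1.2   0.    1.24 -1.75]
```

View pics/e1.png

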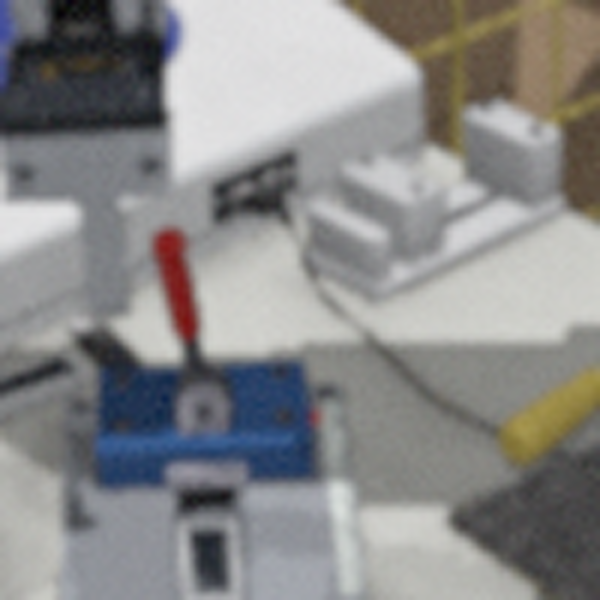

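It slipped out just past upright (ball at (170,243) in the zoom). I'll push it the rest of the way with the closed fingers from the -x side.

```bash
python3 -m inch '[[0,0,0,-25,0,0,-1],[0,0,0,-27,0,0,-1],[0,0,0,0,0,-30,-1],[0,0,0,0,0,-30,-1],[0,0,0,0,0,-10,-1],[0,0,0,20,0,0,-1],[0,0,0,20,0,0,-1],[0,0,0,0,0,6,-1],[0,0,0,0,0,6,-1],[0,0,0,0,0,6,-1],[0,0,0,0,0,6,-1]]'
python3 -m inch '[[0,0,0,0,0,6,-1],[0,0,0,0.5,0,6,-1],[0,0,0,1,0,6,-1],[0,0,0,1,0,6,-1],[0,0,0,1,0,4,-1],[0,0,0,1,0,2,-1],[0,0,0,0,0,0,-1],[0,0,0,0,0,0,-1]]'
python3 - <<'E'
from h import *
st()
f=grab_frame("side"); zoom(f,180,90,280,190,6,"pics/f1.png")
E
```

```text
time: 7.12
ee_pos: [0.6397, -0.0068, 0.1194]
orientation: [-0.215, 1.569, -0.09]
ft_force: [-3.3, -0.1, 1.6]
opening: 0.002
time: 7.78
ee_pos: [0.6651, -0.0037, 0.1141]
orientation: [3.088, 1.561, -3.07]
ft_force: [-37.8, -4.2, 21.0]
opening: 0.006
t 7.78 fixTCP mm [ 18.5 -77.4 114.1] F fix [-38.08   0.5   21.01] open 0.006 j [-0.06  0.65  1.25 -0.    1.24 -1.75]
```

View pics/f1.png

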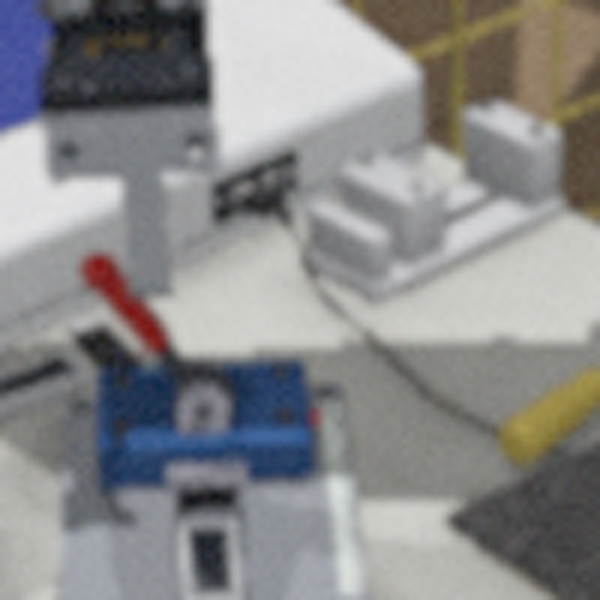

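Lever is fully open at its stop. Backing off at once, raising, then turning 90°.

```bash
python3 -m inch '[[0,0,0,0,0,-6,-1],[0,0,0,0,0,-10,-1],[0,0,0,-30,0,-10,-1],[0,0,0,-30,0,-10,-1],[0,0,0,0,0,0,-1],[0,0,0,0,0,0,-1]]'
python3 - <<'E'
from h import *
st((-.02,-.15,.15),np.r_[xd,0])
f=grab_frame("top"); 
C=cloud(f);P=fx(C.reshape(-1,3));m=(P[:,2]>.2)&(P[:,2]<.6)&(P[:,1]<-.05)&(P[:,0]>.0)
f2=grab_frame("side");P2=fx(cloud(f2).reshape(-1,3))
for y in np.arange(-.28,-.04,.03):
    s=(abs(P2[:,1]-y)<.015)&(P2[:,2]>.12)&(P2[:,2]<.25)&(P2[:,0]>.07)
    print(round(y,2),s.sum(),np.percentile(P2[s,0],[1,5]).round(3) if s.any() else '')
E
```

```text
time: 8.33
ee_pos: [0.6335, -0.0077, 0.1757]
orientation: [-0.172, 1.566, -0.048]
ft_force: [-0.4, 0.4, -1.1]
opening: 0.006
t 8.33 fixTCP mm [-13.3 -77.5 175.7] F fix [-0.31  0.46 -1.08] open 0.006 j [-0.07  0.52  1.32  0.    1.3  -1.77]
tool shift mm [ 25.7 -72.5  -6.8]
turn units [18.    0.05 -0.03]
turn units [-18.     0.03   0.05]
-0.28 41 [0.212 0.215]
-0.25 46 [0.211 0.213]
-0.22 99 [0.248 0.253]
-0.19 25 [0.576 0.577]
-0.16 0 
-0.13 0 
-0.1 0 
-0.07 0 
-0.04 85 [0.473 0.474]
```

```bash
python3 -m inch '[[1,0,0,0,0,0,-1],[1,0,0,0,0,0,-1],[1,0,0,0,0,0,-1],[1,0,0,0,0,0,-1],[1,0,0,0,0,0,-1],[1,0,0,0,0,0,-1],[1,0,0,0,0,0,-1],[1,0,0,0,0,0,-1],[1,0,0,0,0,0,-1],[1,0,0,0,0,0,-1],[1,0,0,0,0,0,-1],[1,0,0,0,0,0,-1]]' 
python3 -m inch '[[1,0,0,0,0,0,-1],[1,0,0,0,0,0,-1],[1,0,0,0,0,0,-1],[1,0,0,0,0,0,-1],[1,0,0,0,0,0,-1],[1,0,0,0,0,0,-1],[0,0,0,0,0,0,-1],[0,0,0,0,0,0,-1]]'
python3 - <<'E'
from h import *
s,R=st((-.015,-.142,.176),np.r_[xd,0]);print(fx(R.T[:,:]+np.r_[org,0]).round(2))
E
```

```text
time: 9.43
ee_pos: [0.6324, -0.0076, 0.1719]
orientation: [-2.322, 1.569, 3.035]
ft_force: [0.2, -0.2, -0.0]
opening: 0.007
time: 10.1
ee_pos: [0.6324, -0.0076, 0.1724]
orientation: [-1.8, 1.569, 3.039]
ft_force: [-0.1, -0.3, -0.4]
opening: 0.003
t 10.1 fixTCP mm [-14.3 -77.2 172.4] F fix [-0.11 -0.29 -0.43] open 0.003 j [-0.07  0.52  1.32  0.    1.3  -0.2 ]
tool shift mm [-3.6 -0.9 64.8]
turn units [ 0.03 -0.    0.02]
turn units [-3.597e+01 -3.000e-02 -1.000e-02]
[[-0.  0. -1.]
 [ 1.  0. -0.]
 [ 0. -1. -0.]]
```

```bash
python3 -m inch '[[0,0,0,0,0,33,-1],[0,0,0,0,0,34,-1],[0,0,0,30,0,0,-1],[0,0,0,35,0,0,-1],[0,0,0,35,0,0,-1],[0,0,0,25,0,0,-1],[0,0,0,10,0,0,-1],[0,0,0,0,0,0,-1],[0,0,0,0,0,0,-1]]'
python3 - <<'E'
from h import *
st((-.014,-.131,.034),np.r_[xd,0])
f=grab_frame("side"); zoom(f,170,90,270,190,6,"pics/g1.png")
E
```

```text
time: 10.85
ee_pos: [0.6413, -0.0742, 0.0394]
orientation: [1.284, 1.57, -0.161]
ft_force: [0.3, 0.1, 0.8]
opening: 0.006
t 10.85 fixTCP mm [ -13.9 -144.4   39.4] F fix [0.32 0.05 0.82] open 0.006 j [-0.17  0.69  1.38  0.    1.07 -0.3 ]
tool shift mm [  5.4  -0.1 -13.4]
turn units [ 0.02  0.   -0.01]
turn units [-3.598e+01  1.000e-02  0.000e+00]
```

View pics/g1.png

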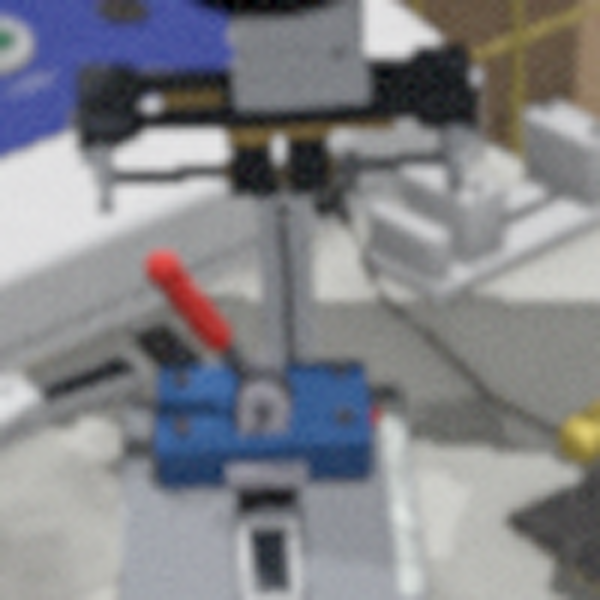

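```bash
python3 -m inch '[[0,0,0,5,0,0,-1],[0,0,0,0,0,-4,-1],[0,0,0,0,0,-4,-1],[0,0,0,0,0,-3,-1],[0,0,0,0,0,-2,-1],[0,0,0,0,0,-2,-1],[0,0,0,0,0,-2,-1],[0,0,0,0,0,-2,-1],[0,0,0,0,0,-2,-1],[0,0,0,0,0,-2,-1],[0,0,0,0,0,-2,-1],[0,0,0,0,0,-2,-1]]'
python3 - <<'E'
from h import *
st((-.014,-.0745,.034),np.r_[xd,0])
E
python3 -m inch '[[0,0,0,0,0,-3,-1],[0,0,0,0,0,-3,-1],[0,0,0,0,0,-3,-1],[0,0,0,0,0,-3,-1],[0,0,0,0,0,-3,-1],[0,0,0,0,0,0,-1],[0,0,0,0,0,0,-1],[0,0,0,0,0,0,-1]]'
python3 - <<'E'
from h import *
st((-.014,-.0745,.034),np.r_[xd,0])
f=grab_frame("side"); zoom(f,170,130,270,230,6,"pics/i1.png")
E
```

```text
time: 11.9
ee_pos: [0.6378, -0.0482, 0.0343]
orientation: [0.567, 1.569, -0.879]
ft_force: [1.4, -9.4, 0.6]
opening: 0.007
t 11.9 fixTCP mm [ -14.  -118.2   34.3] F fix [ 0.2  -9.49  0.56] open 0.007 j [-0.13  0.69  1.4  -0.    1.05 -0.26]
tool shift mm [  0.2   0.  -43.7]
turn units [ 0.    0.02 -0.01]
turn units [-3.6e+01  2.0e-02  3.0e-02]
time: 12.57
ee_pos: [0.636, -0.0328, 0.0343]
orientation: [0.899, 1.569, -0.547]
ft_force: [0.6, -4.7, 1.7]
opening: 0.003
t 12.57 fixTCP mm [ -13.9 -102.7   34.3] F fix [ 0.05 -4.76  1.66] open 0.003 j [-0.11  0.68  1.41 -0.    1.05 -0.23]
tool shift mm [  0.2  -0.1 -28.2]
turn units [ 0.    0.01 -0.01]
turn units [-3.6e+01  2.0e-02  2.0e-02]
```

View pics/i1.png

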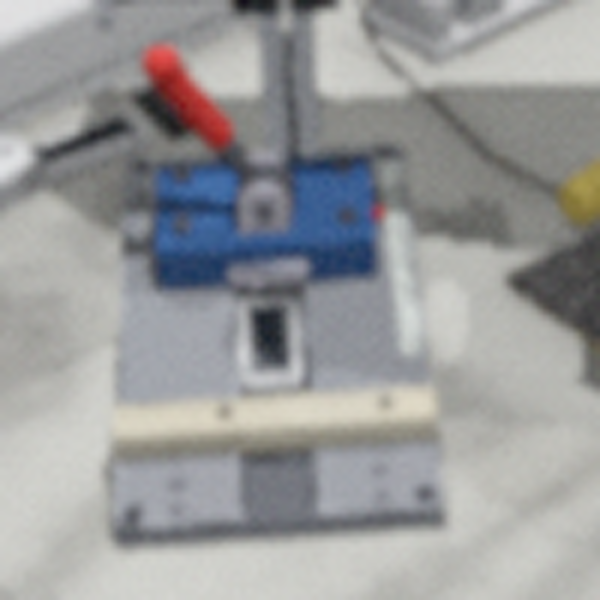

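The fence slides at about 9 N, and the nose is now at the tag (270,300). Continuing.

```bash
python3 -m inch '[[0,0,0,0,0,-2,-1],[0,0,0,0,0,-2,-1],[0,0,0,0,0,-2,-1],[0,0,0,0,0,-2,-1],[0,0,0,0,0,-2,-1],[0,0,0,0,0,-2,-1],[0,0,0,0,0,-2,-1],[0,0,0,0,0,-2,-1]]' 
python3 -m inch '[[0,0,0,0,0,-1,-1],[0,0,0,0,0,-1,-1],[0,0,0,0,0,-1,-1],[0,0,0,0,0,-1,-1]]'
python3 - <<'E'
from h import *
st((-.014,-.0745,.034),np.r_[xd,0])
f=grab_frame("side"); zoom(f,170,130,270,230,6,"pics/j1.png")
f=grab_frame("top"); zoom(f,230,110,330,205,6,"pics/j2.png")
st()
E
```

```text
time: 13.28
ee_pos: [0.6342, -0.0174, 0.0343]
orientation: [0.763, 1.568, -0.683]
ft_force: [2.4, -7.3, 1.3]
opening: 0.005
time: 13.62
ee_pos: [0.6337, -0.0134, 0.0343]
orientation: [0.783, 1.569, -0.664]
ft_force: [2.3, -7.4, 0.6]
opening: 0.007
t 13.62 fixTCP mm [-13.8 -83.1  34.3] F fix [ 1.41 -7.67  0.59] open 0.007 j [-0.08  0.68  1.42 -0.    1.04 -0.2 ]
tool shift mm [ 0.3 -0.2 -8.6]
turn units [ 0.    0.02 -0.02]
turn units [-3.6e+01  3.0e-02  3.0e-02]
t 13.72 fixTCP mm [-13.8 -83.   34.3] F fix [ 1.48 -6.62  0.82] open 0.007 j [-0.08  0.68  1.42 -0.    1.04 -0.2 ]
```

View pics/j1.png

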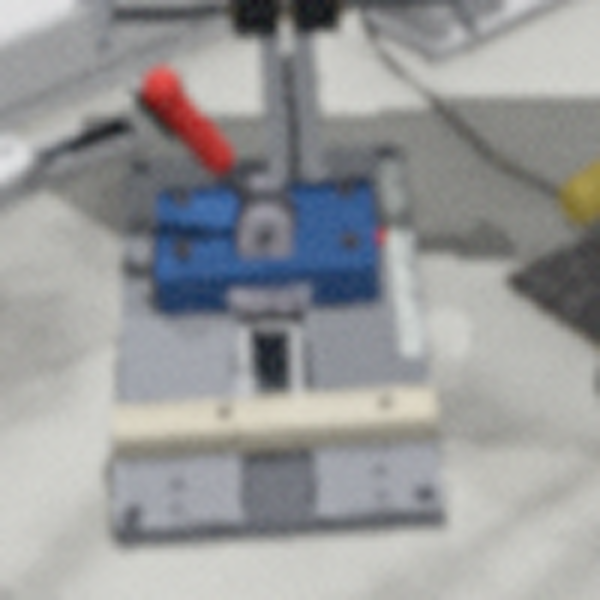

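View pics/j2.png

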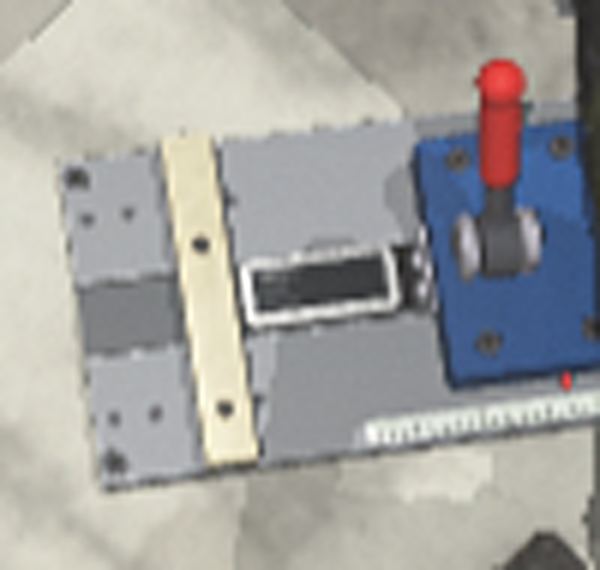

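The tag is nearly at the bar (front edge about (246,295), bar face about (238,295)). Now 1 mm steps, watching the force.

```bash
python3 -m inch '[[0,0,0,0,0,-1,-1],[0,0,0,0,0,-1,-1]]' ;python3 -c "from h import *;st()"
python3 -m inch '[[0,0,0,0,0,-1,-1]]' ;python3 -c "from h import *;st()"
python3 -m inch '[[0,0,0,0,0,-1,-1]]' ;python3 -c "from h import *;st()"
```

```text
time: 13.88
ee_pos: [0.6334, -0.0115, 0.0343]
orientation: [0.782, 1.569, -0.665]
ft_force: [3.1, -8.1, 0.5]
opening: 0.006
t 13.88 fixTCP mm [-13.8 -81.2  34.3] F fix [ 2.03 -8.42  0.52] open 0.006 j [-0.08  0.68  1.42 -0.    1.04 -0.2 ]
time: 13.97
ee_pos: [0.6333, -0.0105, 0.0343]
orientation: [0.789, 1.568, -0.658]
ft_force: [3.5, -7.6, 1.3]
opening: 0.006
t 13.97 fixTCP mm [-13.8 -80.2  34.3] F fix [ 2.55 -7.97  1.3 ] open 0.006 j [-0.07  0.68  1.42 -0.    1.04 -0.2 ]
time: 14.05
ee_pos: [0.6332, -0.0095, 0.0343]
orientation: [0.786, 1.568, -0.661]
ft_force: [3.0, -8.8, 0.1]
opening: 0.005
t 14.05 fixTCP mm [-13.8 -79.2  34.3] F fix [ 1.86 -9.06  0.15] open 0.005 j [-0.07  0.68  1.42 -0.    1.04 -0.2 ]
```

```bash
python3 -m inch '[[0,0,0,0,0,-1,-1]]' >/dev/null;python3 -c "from h import *;st()"
python3 -m inch '[[0,0,0,0,0,-0.5,-1]]' >/dev/null;python3 -c "from h import *;st()"
python3 -m inch '[[0,0,0,0,0,-0.5,-1]]' >/dev/null;python3 -c "from h import *;st()"
python3 - <<'E'
from h import *
f=grab_frame("top"); zoom(f,230,110,330,205,6,"pics/k2.png")
f=grab_frame("side"); zoom(f,190,155,240,210,10,"pics/k1.png")
E
```

```text
t 14.13 fixTCP mm [-13.8 -78.3  34.3] F fix [ 1.03 -9.96  0.67] open 0.004 j [-0.07  0.68  1.42 -0.    1.04 -0.19]
t 14.22 fixTCP mm [-13.8 -77.8  34.3] F fix [  1.34 -10.02  -0.14] open 0.004 j [-0.07  0.68  1.42 -0.    1.04 -0.19]
t 14.3 fixTCP mm [-13.8 -77.4  34.3] F fix [  0.86 -10.6    0.74] open -0.001 j [-0.07  0.68  1.42 -0.    1.04 -0.19]
```

View pics/k2.png

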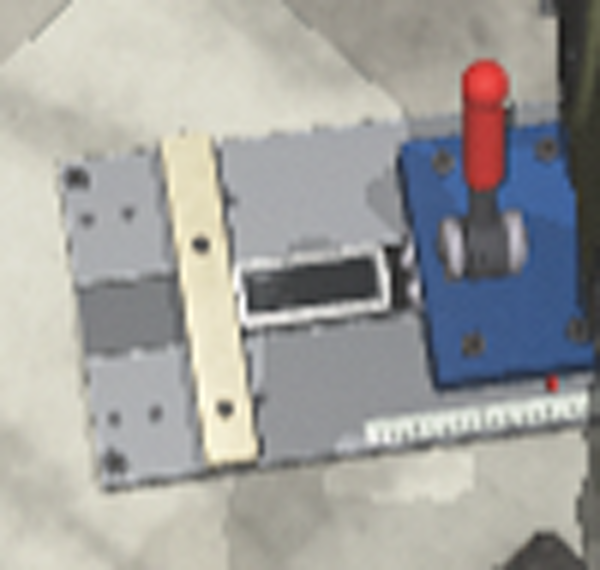

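View pics/k1.png

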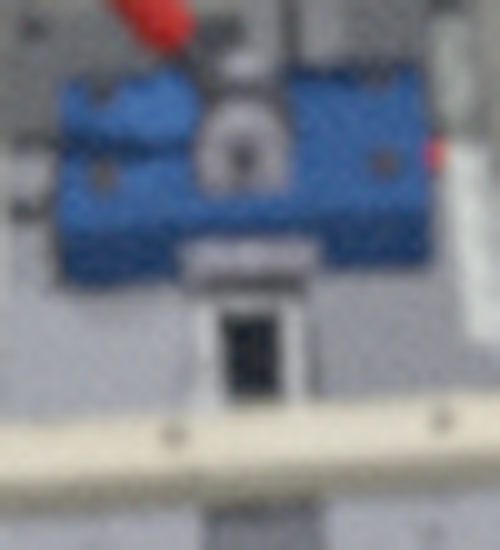

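The tag now touches the bar. The force has risen from about 8.0 to 10.6 N. I'll cross-check with edge profiles in the top view.

Run:
```python
from h import *
f=grab_frame("top"); gray=cv2.cvtColor(f["img"],cv2.COLOR_RGB2GRAY).astype(np.float32)
b=f["img"][...,2].astype(np.float32);r=f["img"][...,0].astype(np.float32)
def prof(img,xs,z,y0,y1):
    ys=np.arange(y0,y1,.0005);acc=0
    for x in xs:
        uv=proj(f,[W(x,y,z) for y in ys]).astype(np.float32)
        acc=acc+cv2.remap(img,uv[:,:1],uv[:,1:],cv2.INTER_LINEAR).ravel()
    return ys,acc/len(xs)
def show(n,img,xs,z,y0,y1):
    ys,p=prof(img,xs,z,y0,y1);g=np.gradient(p);i=np.argsort(-abs(g))[:6]
    print(n,[(round(ys[k]*1e3,1),round(float(g[k]),1)) for k in i])
e=np.arange(-.004,.0041,.002)
show("bed end +",gray,np.r_[.035:.05:.004,-.05:-.035:.004],.012,.118,.145)
show("stop face (z26)",r-b,np.r_[.03:.055:.004,-.055:-.03:.004],.026,.06,.084)
show("tag rear z16",gray,e,.016,.000,.022)
show("tag front z16",gray,e,.016,.055,.078)
show("carriage front z36.5",r-b,np.r_[.025:.042:.003,-.042:-.025:.003],.0365,-.012,.012)
```

```text
bed end + [(np.float64(133.5), 6.1), (np.float64(133.0), 5.8), (np.float64(134.0), 5.4), (np.float64(132.5), 4.5), (np.float64(134.5), 4.2), (np.float64(122.0), -3.3)]
stop face (z26) [(np.float64(72.0), 7.8), (np.float64(72.5), 7.4), (np.float64(71.5), 6.9), (np.float64(73.0), 5.7), (np.float64(71.0), 5.1), (np.float64(73.5), 3.5)]
tag rear z16 [(np.float64(12.0), 34.6), (np.float64(11.5), 33.1), (np.float64(12.5), 28.8), (np.float64(11.0), 24.4), (np.float64(16.0), -21.3), (np.float64(16.5), -21.2)]
tag front z16 [(np.float64(67.5), 33.9), (np.float64(68.0), 32.8), (np.float64(67.0), 28.6), (np.float64(68.5), 22.0), (np.float64(66.5), 16.5), (np.float64(70.0), -14.3)]
carriage front z36.5 [(np.float64(2.0), 8.6), (np.float64(2.5), 8.2), (np.float64(1.5), 7.7), (np.float64(3.0), 6.8), (np.float64(-8.5), -6.4), (np.float64(-9.0), -5.8)]
```

Vision gives the nose pressed about 2.2 mm, force about 2.9 mm. About 1.4 mm more to go.

```bash
python3 -c "from h import *;st()"
python3 -m inch '[[0,0,0,0,0,-0.5,-1]]' >/dev/null;python3 -c "from h import *;st()"
python3 -m inch '[[0,0,0,0,0,-0.5,-1]]' >/dev/null;python3 -c "from h import *;st()"
python3 -m inch '[[0,0,0,0,0,-0.5,-1]]' >/dev/null;python3 -c "from h import *;st()"
```

```text
t 14.45 fixTCP mm [-13.8 -77.3  34.3] F fix [  2.18 -10.13  -0.09] open 0.007 j [-0.07  0.68  1.42 -0.    1.04 -0.19]
t 14.53 fixTCP mm [-13.8 -77.   34.3] F fix [  2.11 -11.32   0.25] open 0.005 j [-0.07  0.68  1.42 -0.    1.04 -0.19]
t 14.62 fixTCP mm [-13.8 -76.6  34.3] F fix [  1.71 -11.13  -0.64] open 0.007 j [-0.07  0.68  1.42 -0.    1.04 -0.19]
t 14.7 fixTCP mm [-13.8 -76.1  34.3] F fix [  2.13 -11.93   0.86] open 0.008 j [-0.07  0.68  1.42 -0.    1.04 -0.19]
```

Force 11.9 N, i.e. the nose is about 4 mm in. Retreat straight back, go up and over to the +x side of the lever.

```bash
python3 -m inch '[[0,0,0,0,0,5,-1],[0,0,0,0,0,10,-1],[0,0,0,0,0,10,-1],[0,0,0,-30,0,0,-1],[0,0,0,-35,0,0,-1],[0,0,0,-35,0,0,-1],[0,0,0,-35,0,0,-1],[0,0,0,0,0,0,-1],[0,0,0,0,0,0,-1]]'
python3 - <<'E'
from h import *
st((.068,-.021,.169))
f=grab_frame("side"); zoom(f,170,130,270,230,6,"pics/l1.png")
f=grab_frame("top"); zoom(f,230,100,360,205,6,"pics/l2.png")
E
```

```text
time: 15.45
ee_pos: [0.636, -0.0306, 0.1706]
orientation: [1.392, 1.567, -0.054]
ft_force: [-1.0, -0.6, -0.6]
opening: 0.004
t 15.45 fixTCP mm [ -13.7 -100.5  170.6] F fix [-1.04 -0.44 -0.57] open 0.004 j [-0.11  0.53  1.31  0.    1.29 -0.23]
tool shift mm [  1.9  81.7 -79.5]
```

View pics/l1.png

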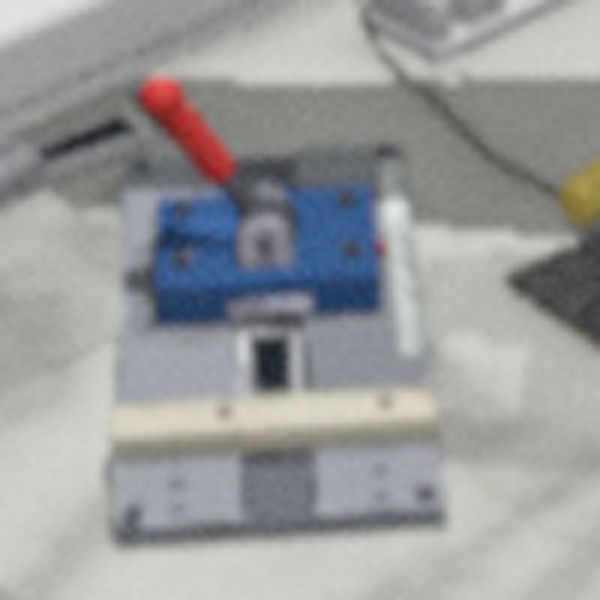

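View pics/l2.png

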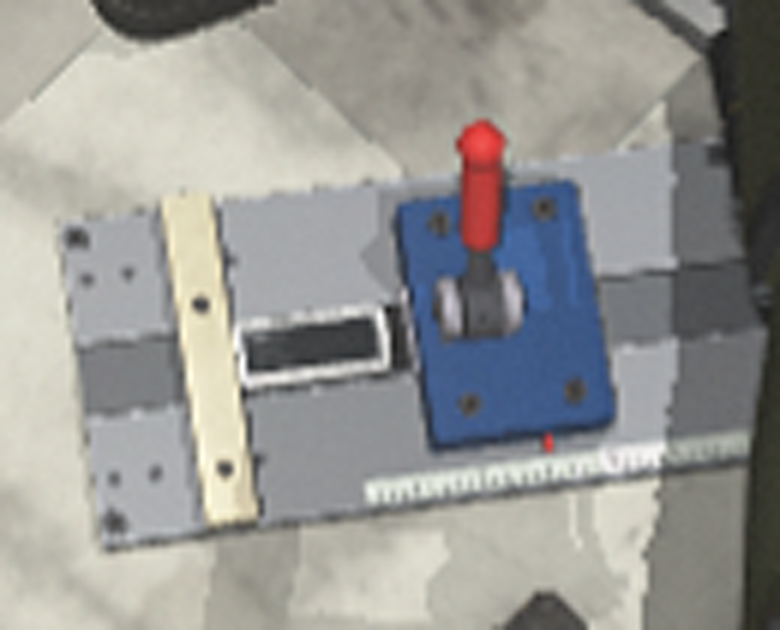

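```bash
cat > m.py <<'E'
from h import *
f=grab_frame("top")
b=f["img"][...,2].astype(np.float32);r=f["img"][...,0].astype(np.float32);gray=cv2.cvtColor(f["img"],cv2.COLOR_RGB2GRAY).astype(np.float32)
def show(n,img,xs,z,y0,y1):
    ys=np.arange(y0,y1,.00025);acc=0
    for x in xs:
        uv=proj(f,[W(x,y,z) for y in ys]).astype(np.float32);acc=acc+cv2.remap(img,uv[:,:1],uv[:,1:],cv2.INTER_LINEAR).ravel()/len(xs)
    g=np.gradient(acc);k=np.argmax(abs(g));w=slice(max(k-8,0),k+9);print(n,round(float((abs(g[w])*ys[w]).sum()/abs(g[w]).sum()*1e3),2))
show("tag rear",gray,np.arange(-.004,.0041,.002),.016,.004,.015)
show("tag front",gray,np.arange(-.004,.0041,.002),.016,.062,.0692)
show("car front",r-b,np.r_[.025:.042:.003,-.042:-.025:.003],.0365,-.003,.012)
show("car back",r-b,np.r_[.025:.042:.003,-.042:-.025:.003],.0365,-.08,-.055)
hsv=cv2.cvtColor(f["img"],cv2.COLOR_RGB2HSV);m=((hsv[...,0]<8)|(hsv[...,0]>172))&(hsv[...,1]>150);m[:100]=0;m[200:]=0;m[:,:290]=0;m[:,345:]=0
v,u=np.nonzero(m);P=fx(cloud(f)[m]);P=P[P[:,2]>.06]
if len(P): print("red",len(P),P.mean(0).round(4),P.min(0).round(3),P.max(0).round(3))
E
python3 m.py
python3 -m inch '[[0,0,0,0,27,-26.5,-1],[0,0,0,0,27,-26.5,-1],[0,0,0,0,28,-26.5,-1],[0,0,0,0,0,0,-1],[0,0,0,0,0,0,-1],[0,0,0,0,0,0,-1]]'
python3 - <<'E'
from h import *
st((.068,-.021,.108))
E
```

```text
tag rear 11.91
tag front 67.59
car front 3.33
car back -64.94
red 121 [ 0.0279 -0.0179  0.1059] [ 0.012 -0.025  0.082] [ 0.046 -0.011  0.123]
time: 16.1
ee_pos: [0.7062, 0.0586, 0.167]
orientation: [-1.593, 1.568, -3.04]
ft_force: [-0.7, -0.5, 0.3]
opening: 0.006
t 16.1 fixTCP mm [ 67.  -20.7 167. ] F fix [-0.81 -0.44  0.31] open 0.006 j [ 0.03  0.71  1.04 -0.    1.39 -0.09]
tool shift mm [59.   1.1  0.3]
```

```bash
python3 -m inch '[[0,0,0,25,0,-2,-1],[0,0,0,24,0,0,-1],[0,0,0,10,0,0,-1],[0,0,0,0,0,0,-1],[0,0,0,0,-4,0,-1],[0,0,0,0,-4,0,-1],[0,0,0,0,-5,0,-1],[0,0,0,0,-5,0,-1],[0,0,0,0,-5,0,-1]]'
python3 - <<'E'
from h import *
st()
E
python3 -m inch '[[0,0,0,0,-5,0,-1],[0,0,0,0,-5,0,-1],[0,0,0,0,-5,0,-1],[0,0,0,0,-5,0,-1],[0,0,0,0,-5,0,-1],[0,0,0,0,-5,0,-1],[0,0,0,0,-5,0,-1],[0,0,0,0,-5,0,-1],[0,0,0,0,-5,0,-1],[0,0,0,0,-5,0,-1],[0,0,0,0,0,0,-1],[0,0,0,0,0,0,-1]]'
python3 - <<'E'
from h import *
st()
f=grab_frame("side"); zoom(f,170,90,270,190,6,"pics/n1.png")
E
```

```text
time: 16.85
ee_pos: [0.6843, 0.058, 0.112]
orientation: [1.492, 1.566, 0.045]
ft_force: [3.9, 0.6, 3.9]
opening: 0.002
t 16.85 fixTCP mm [ 45.2 -18.5 112. ] F fix [3.97 0.14 3.93] open 0.002 j [ 0.03  0.7   1.19  0.    1.25 -0.09]
time: 17.85
ee_pos: [0.6337, 0.0519, 0.1096]
orientation: [-1.609, 1.57, -3.055]
ft_force: [0.2, -0.3, 0.6]
opening: 0.002
t 17.85 fixTCP mm [ -5.8 -18.3 109.6] F fix [ 0.2  -0.32  0.58] open 0.002 j [ 0.02  0.59  1.37 -0.    1.18 -0.1 ]
```

View pics/n1.png

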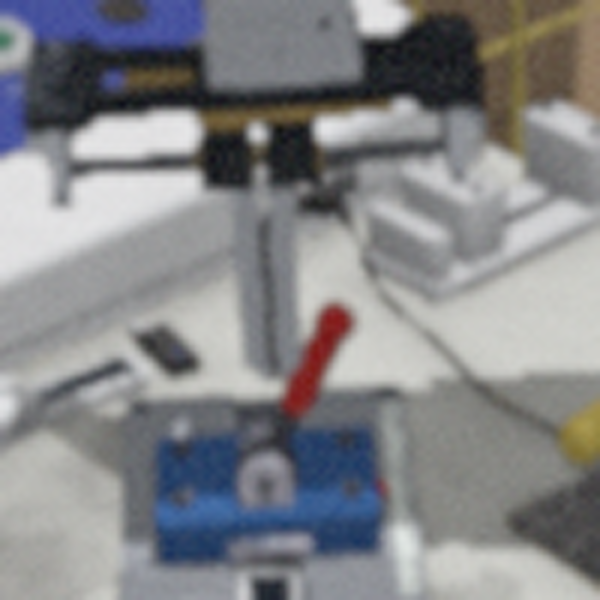

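Lever is past upright, now leaning to -x. A bit more, then up and over to press from above.

```bash
python3 -m inch '[[0,0,0,0,-5,0,-1],[0,0,0,0,-5,0,-1],[0,0,0,0,-5,0,-1],[0,0,0,0,-3,0,-1],[0,0,0,0,0,0,-1],[0,0,0,0,0,0,-1]]'
python3 - <<'E'
from h import *
st()
f=grab_frame("side"); zoom(f,170,90,270,190,6,"pics/o1.png")
P=fx(cloud(f).reshape(-1,3));hsv=cv2.cvtColor(f["img"],cv2.COLOR_RGB2HSV).reshape(-1,3)
m=((hsv[:,0]<8)|(hsv[:,0]>172))&(hsv[:,1]>150)&(abs(P[:,0])<.1)&(abs(P[:,1])<.1)&(P[:,2]>.055)&(P[:,2]<.15)
print(m.sum(),P[m].min(0).round(3),P[m].max(0).round(3),np.median(P[m],0).round(3))
E
python3 m.py
```

```text
time: 18.4
ee_pos: [0.6159, 0.0497, 0.1097]
orientation: [-1.623, 1.57, -3.069]
ft_force: [0.2, 0.9, 0.2]
opening: 0.009
t 18.4 fixTCP mm [-23.7 -18.3 109.7] F fix [0.28 0.84 0.18] open 0.009 j [ 0.02  0.55  1.43 -0.    1.16 -0.1 ]
53 [-0.051 -0.019  0.075] [-0.017 -0.008  0.114] [-0.033 -0.013  0.09 ]
tag rear 11.94
tag front 67.59
car front -1.13
car back -75.75
```

View pics/o1.png

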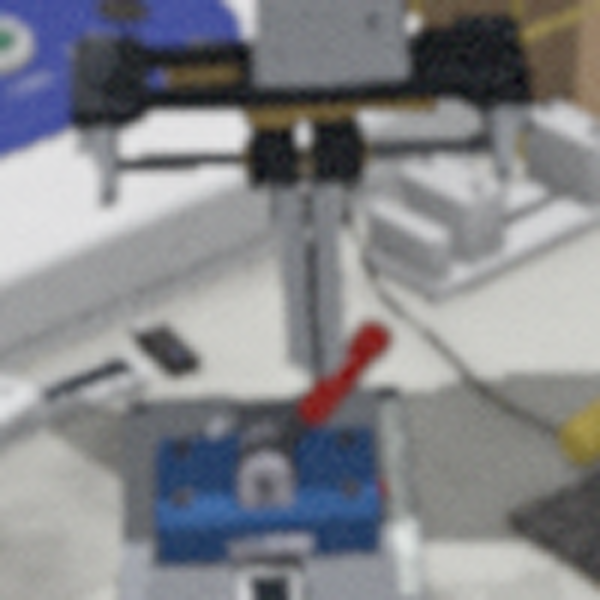

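```bash
python3 -m inch '[[0,0,0,0,2,0,-1],[0,0,0,-17,0,0,-1],[0,0,0,-17,0,0,-1],[0,0,0,0,-15,0,-1],[0,0,0,0,-14,0,-1],[0,0,0,4,0,0,-1],[0,0,0,4,0,0,-1],[0,0,0,4,-1.5,0,-1],[0,0,0,4,-2,0,-1],[0,0,0,4,-2,0,-1],[0,0,0,0,0,0,-1]]'
python3 - <<'E'
from h import *
st((-.072,-.018,.097))
f=grab_frame("side"); zoom(f,170,90,270,190,6,"pics/p1.png")
E
```

```text
time: 19.42
ee_pos: [0.5827, 0.0456, 0.1235]
orientation: [-1.602, 1.567, -3.048]
ft_force: [-17.6, -1.4, 18.1]
opening: 0.007
t 19.42 fixTCP mm [-57.1 -18.3 123.5] F fix [-17.6    0.76  18.07] open 0.007 j [ 0.02  0.47  1.52 -0.    1.16 -0.11]
tool shift mm [ 26.6 -14.7  -0.3]
```

View pics/p1.png

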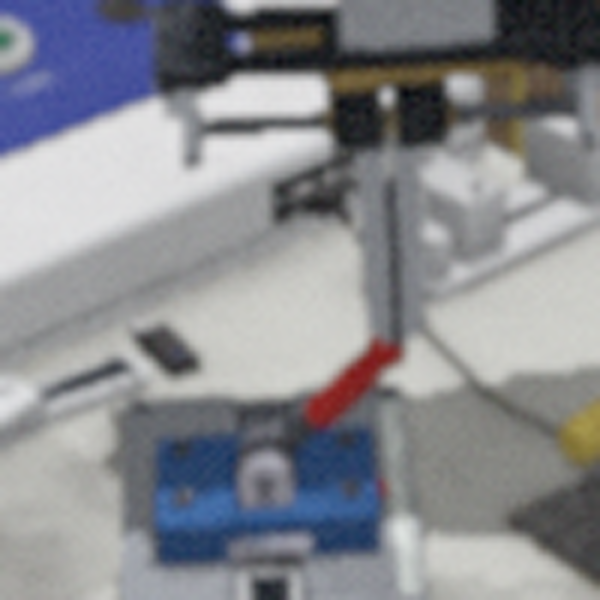

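The tip drags on the ball radially; relieve it by moving in -x, then follow the arc.

```bash
python3 -m inch '[[0,0,0,0,-2.5,0,-1],[0,0,0,0,-2.5,0,-1]]'; python3 -c "from h import *;st()" 
python3 -m inch '[[0,0,0,1.5,-1.5,0,-1],[0,0,0,1.5,-1.5,0,-1]]' >/dev/null; python3 -c "from h import *;st()"
```

```text
time: 19.63
ee_pos: [0.5792, 0.0451, 0.1233]
orientation: [-1.606, 1.571, -3.053]
ft_force: [0.0, -0.6, -0.5]
opening: 0.002
t 19.63 fixTCP mm [-60.6 -18.3 123.3] F fix [-0.06 -0.64 -0.48] open 0.002 j [ 0.01  0.46  1.53 -0.    1.15 -0.11]
t 19.8 fixTCP mm [-63.7 -18.3 120.4] F fix [-1.22  0.07  3.5 ] open 0.008 j [ 0.01  0.46  1.55  0.    1.14 -0.11]
```

```bash
python3 -m inch '[[0,0,0,2,-1.7,0,-1],[0,0,0,2,-1.6,0,-1],[0,0,0,2,-1.5,0,-1],[0,0,0,2,-1.4,0,-1]]' >/dev/null; python3 -c "from h import *;st()" 
python3 -m inch '[[0,0,0,2,-1.2,0,-1],[0,0,0,2,-1.1,0,-1],[0,0,0,2,-1,0,-1],[0,0,0,2,-1,0,-1]]' >/dev/null; python3 -c "from h import *;st()" 
python3 -m inch '[[0,0,0,1.5,-0.7,0,-1],[0,0,0,1.5,-0.6,0,-1]]' >/dev/null
python3 - <<'E'
from h import *
st()
f=grab_frame("side"); zoom(f,170,90,270,190,6,"pics/q1.png")
E
```

```text
t 20.13 fixTCP mm [-70.3 -18.3 112.5] F fix [-4.53  1.2   9.97] open 0.004 j [ 0.01  0.45  1.57 -0.    1.12 -0.11]
t 20.47 fixTCP mm [-75.5 -18.3 104.3] F fix [-11.18   0.83   8.89] open 0.004 j [ 0.01  0.46  1.59 -0.    1.1  -0.11]
t 20.63 fixTCP mm [-77.2 -18.2 101.3] F fix [-14.98   0.05  13.2 ] open 0.002 j [ 0.01  0.46  1.6  -0.    1.09 -0.11]
```

View pics/q1.png

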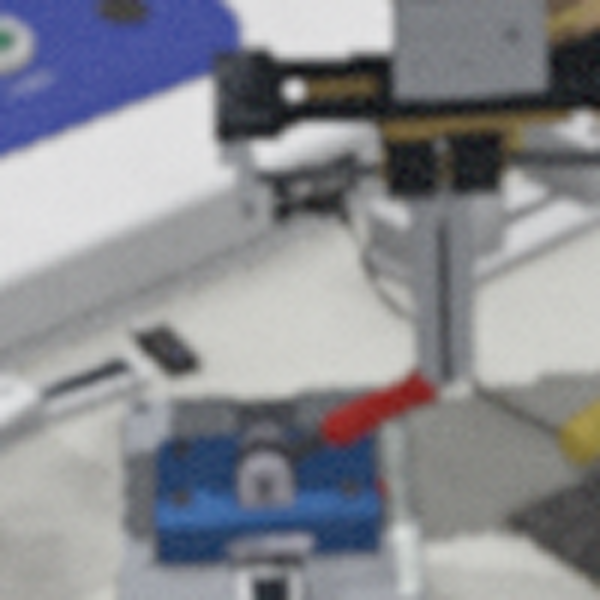

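Nearly down. Lift slightly, recentre on the ball and press straight down, watching the force.

```bash
python3 -m inch '[[0,0,0,-8,0,0,-1],[0,0,0,0,6,0,-1],[0,0,0,3,0,0,-1],[0,0,0,3,0,0,-1],[0,0,0,2,0,0,-1],[0,0,0,2,-0.5,0,-1]]' >/dev/null; python3 -c "from h import *;st()" 
python3 -m inch '[[0,0,0,1,-0.5,0,-1],[0,0,0,1,-0.3,0,-1]]' >/dev/null; python3 -c "from h import *;st()" 
python3 -m inch '[[0,0,0,1,-0.3,0,-1]]' >/dev/null; python3 -c "from h import *;st()"
```

```text
t 21.18 fixTCP mm [-70.3 -18.3  99.1] F fix [-1.99  0.35  3.37] open 0.004 j [ 0.01  0.47  1.58 -0.    1.09 -0.11]
t 21.35 fixTCP mm [-71.  -18.3  97.4] F fix [-0.36 -0.07  2.03] open 0.006 j [ 0.01  0.47  1.58  0.    1.09 -0.11]
t 21.43 fixTCP mm [-71.2 -18.3  96.6] F fix [-3.43  0.09  7.77] open 0.003 j [ 0.01  0.47  1.59  0.    1.08 -0.11]
```

```bash
python3 -m inch '[[0,0,0,0.7,-0.2,0,-1]]' >/dev/null; python3 -c "from h import *;st()" 
python3 -m inch '[[0,0,0,0.7,-0.2,0,-1]]' >/dev/null; python3 -c "from h import *;st()"
```

```text
t 21.52 fixTCP mm [-71.3 -18.3  96.4] F fix [-3.83 -0.1  10.43] open 0.004 j [ 0.01  0.47  1.59  0.    1.08 -0.11]
t 21.6 fixTCP mm [-71.3 -18.3  96.2] F fix [-6.78  0.66 16.44] open 0.001 j [ 0.01  0.47  1.59  0.    1.08 -0.11]
```

Hard stop reached (the tip sits at ball-top height for locked, and the force rises with no motion). Retreat and inspect.

```bash
python3 -m inch '[[0,0,0,-5,0,0,-1],[0,0,0,-20,0,0,-1],[0,0,0,-35,0,0,-1],[0,0,0,-35,0,0,-1],[0,0,0,0,-30,0,-1],[0,0,0,0,-35,0,-1],[0,0,0,0,-35,0,-1],[0,0,0,0,-35,0,-1],[0,0,0,0,-35,0,-1],[0,0,0,0,0,0,-1],[0,0,0,0,0,0,-1]]'
python3 - <<'E'
from h import *
st()
f=grab_frame("side"); zoom(f,170,110,270,210,6,"pics/r1.png")
P=fx(cloud(f).reshape(-1,3));hsv=cv2.cvtColor(f["img"],cv2.COLOR_RGB2HSV).reshape(-1,3)
m=((hsv[:,0]<8)|(hsv[:,0]>172))&(hsv[:,1]>150)&(abs(P[:,0])<.1)&(abs(P[:,1])<.1)&(P[:,2]>.055)&(P[:,2]<.15)
print(m.sum(),P[m].min(0).round(3),P[m].max(0).round(3),np.median(P[m],0).round(3))
f=grab_frame("top"); zoom(f,230,100,360,205,6,"pics/r2.png"); cv2.imwrite("pics/r3.png",f["img"][:,:,::-1])
E
python3 m.py
```

```text
time: 22.52
ee_pos: [0.3991, 0.0225, 0.1909]
orientation: [1.391, 1.569, -0.055]
ft_force: [0.4, 0.2, 0.4]
opening: 0.004
t 22.52 fixTCP mm [-242.2  -18.4  190.9] F fix [0.42 0.15 0.4 ] open 0.004 j [-0.04 -0.01  1.95 -0.    1.2  -0.16]
65 [-0.075 -0.02   0.062] [-0.029 -0.009  0.082] [-0.053 -0.014  0.072]
tag rear 11.93
tag front 67.6
car front 3.23
car back -65.05
red 129 [-0.0546 -0.0181  0.0745] [-0.078 -0.026  0.062] [-0.028 -0.011  0.087]
```

View pics/r1.png

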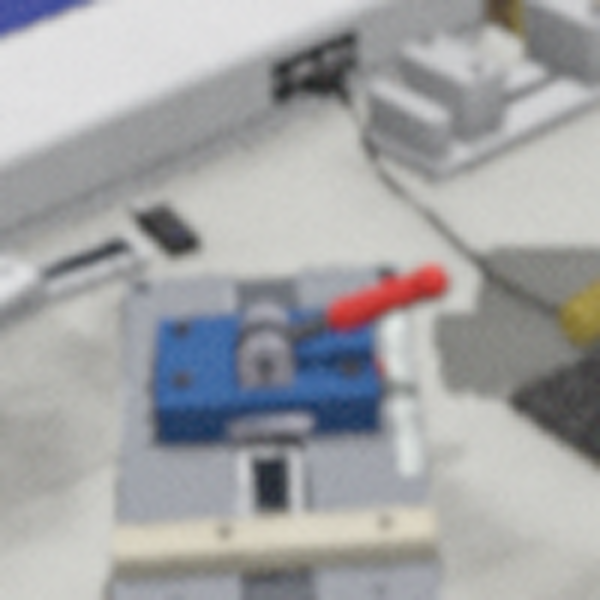

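View pics/r2.png

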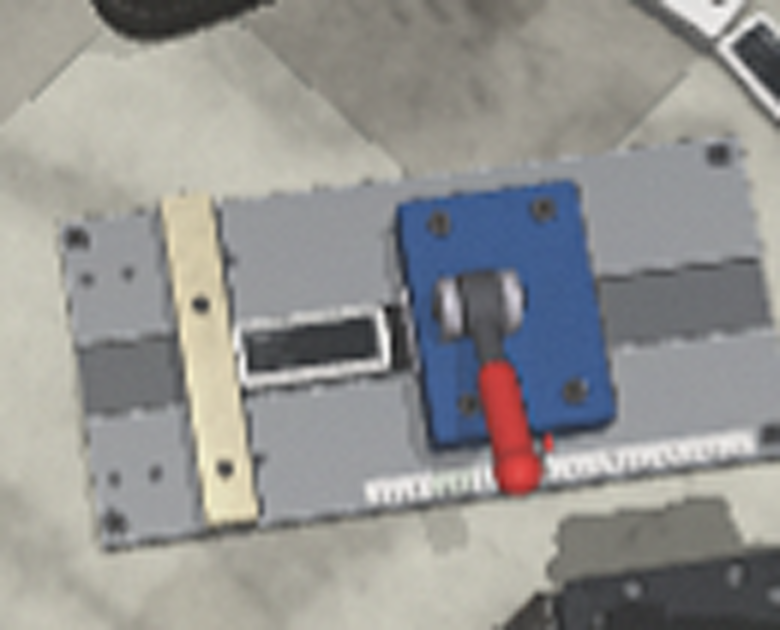

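View pics/r3.png

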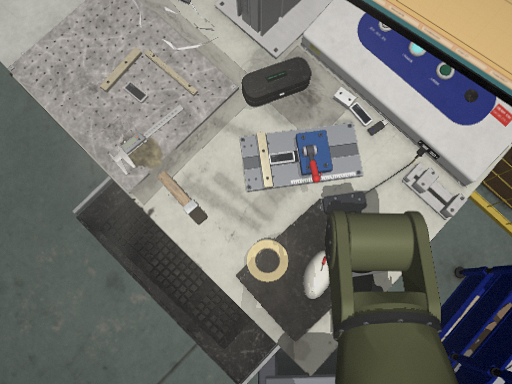

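The lever matches its original locked position (ball at (517,470) in the top zoom, same top height). The tag is against the bar and the fence hasn't moved since the push. The bystanders in view are where they were. Handing in.

```bash
python3 -c "
from h import *
st(); print(ctrl.hand_in())"
```

```text
t 22.67 fixTCP mm [-240.8  -18.4  190.4] F fix [0.33 0.07 0.62] open 0.007 j [-0.03 -0.01  1.95  0.    1.2  -0.16]
the job is handed in; nothing more can be done
None
```

The tag is clamped and the job is handed in at 22.7 s. I opened the lever to its stop, pushed the fence on its back face until the nose was about half in, then swung the lever back down to locked.

**Final checks**
- **Nose:** the last push read 11.9 N, against about 8 N of drag when sliding free, which puts the nose about 4.2 mm in. The top view gave 3.3 mm straight from the edges. That rises to about 4.2 mm once I allow for the carriage measuring 68.3 mm instead of its real 70 mm.
- **Tag and fence:** the tag is against the stop bar. Locking moved the fence by no more than about 0.1 mm.
- **Lever:** it is back at its starting height. The pressing force rose to 16 N with almost no further movement, so it is on its locked stop.
- **Bystanders:** the brush, caliper and tape roll look unmoved. The arm hid the screwdriver in the last full picture, but nothing went near it.
- **Robot:** the arm is clear of everything.

**What went wrong on the way**
- The first grip slipped off the ball just past upright, so I finished opening by pushing with closed fingers. That briefly pressed 38 N into the open stop, just under the 40 N limit that applies to the arm and gripper body.
- Pressing the lever down jammed twice on friction, at about 25 N and 20 N, until I repositioned the fingers.
- One mid-task camera reading of the fence edges was off because the gripper blocked the view, so I ignored it.

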